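# Click the baby food grinder's locking dial round to the red dot

## Task

Set the baby food grinder to the texture marked by the red dot: gently press its spring-loaded green top down until it bottoms, and while holding it down turn it clockwise (seen from above) click by click until its white pointer stands at the red dot, without running on past that click. Then let the top rise fully so that it locks there, and take the hand away. Do not press or twist hard, for the plastic lock breaks, and leave everything else on the ledge where it is.

Things in the scene. Friction and masses are not known exactly. Their poses are not given: they have to be found in the camera images.
- grinder: White plastic baby food grinder, fixed to the ledge by a black suction foot 100 mm across; origin at the centre of its underside, z up along the dial's axis.
- rim (a point): Centre of the grey rim round the turning top: outer diameter 100 mm, inner 75 mm, top face at 113 mm (this point). Click marks on it, as directions from the grinder's x axis towards its y axis: click 0 at 72 degrees, 1 at 48, 2 at 24, 3 at 0, 4 at -24, 5 at -48. Clicks 0, 1 and 5 are black ticks; 2, 3 and 4 are coloured dots.
- turret_grip (a point): Point to grip on the green turning top: on the axis, 153 mm above the ledge when up. The top is a disc 72 mm across, upper face at 133 mm, with an upright bar grip 52 mm long, 16 mm wide, 33 mm high (133 to 166 mm), white line along it. The point turns and sinks with the top; its x axis runs along the bar to the pointer, z is up. The top sinks into the rim when pressed.
- turret_pointer (a point): Outer end of the white pointer on the top's upper edge, 36 mm from the axis, in line with the bar; 133 mm above the ledge when the top is up. When let go on a click, the top springs up and locks.
- cap (a joint): How far the top is pressed down, m; 0 is up. Its spring takes about 4 N at first and 0.25 N more per mm, at most 9 N. It bottoms on a hard stop after 3 to 17.5 mm: this depth changes from start to start, shows nowhere beforehand and must be felt. The lock is free only in the last 0.8 mm before the stop. Push down with 10 to 16 N; above about 20 N (15 N on the stop) it breaks.
- turret (a joint): Angle of the turning top, rad: 0 at click 0 (its start, up to 0.03 off), growing clockwise seen from above, 0.419 (24 degrees) a click, end stops just beyond clicks 0 and 5. A detent pulls it to the nearest click; about 0.2 N m turns it out of one. Not pressed to the bottom it is locked at its click by a pin: twisting it then with over 0.4 N m (15 N on the pin) breaks the lock.
- dot_red: Red dot, 9 mm across, lying on the grey rim 44 mm from the axis at click 2, 3 or 4 (changes from start to start): the click to set.
- dot_yellow: Yellow dot, the same, at another of these three clicks; not wanted.
- dot_blue: Blue dot, the same, at the third of these clicks; not wanted.
- rack: Grey drying rack, 130 by 260 mm, 12 mm thick, with three upright pegs; fixed; origin at the centre of its underside.
- jar0: Empty baby jar, 62 mm across, 78 mm high, upturned on a rack peg; origin at the centre of its lower end. Leave alone.
- jar1: A second such jar. Leave alone.
- jar2: A third such jar. Leave alone.
- bowl: Blue bowl, 116 mm across, 45 mm high; origin at the centre of its underside. Leave alone.
- spoon: Steel spoon lying flat, 160 mm long along its x axis. Leave alone.
- milk: Clear baby bottle with a yellow cap, 56 mm across, 150 mm high; origin at the centre of its underside. Leave alone.
- cup: Orange child's mug, 70 mm across, 80 mm high; origin at the centre of its underside. Leave alone.
There are look-alikes about, which are no part of the job. What is meant by the grinder is not orange, and is the smaller of those in its own colour.

How it is judged:
On the way, in this order (a step that is already met when the one before it is completed fails the run):
1. the turning top is pressed down at least 2.5 mm (z of turret_pointer in the frame of grinder below 0.1305 m), for 0.1 s.
2. the pointer is brought to the red dot while the top is still held down (horizontal distance between turret_pointer and dot_red below 0.0095 m and z of turret_pointer in the frame of grinder below 0.131 m), for 0.1 s.
3. the top is up again, locked at the red dot (horizontal distance between turret_pointer and dot_red below 0.0095 m and z of turret_pointer in the frame of grinder above 0.132 m), for 0.2 s.
At the end, for the whole second after the job is handed in: The white pointer stands at the red dot (pointer end within 9.5 mm of the dot's centre, 8 mm when exactly in line; the next click is over 17 mm off), the top is fully up (within 1 mm of its top position, so locked) and stays so for the whole second (all of step 3); the robot touches nothing.
It fails at once if the top is run past the red dot's click (more than 0.2 rad beyond it) ((y of dot_red in the frame of grinder above 0.009 m and value of joint turret above 1.03776 rad) or (y of dot_red in the frame of grinder between -0.009 and 0.009 m and value of joint turret above 1.45664 rad) or (y of dot_red in the frame of grinder below -0.009 m and value of joint turret above 1.87552 rad)).
It fails at once if the lock is overloaded: over 15 N between the turning top and its bottom stop (contact force between turret and floor above 15 N).
It fails at once if the lock is overloaded: over 15 N between the turning top and its lock pin (contact force between turret and lock_pin above 15 N).
It fails at once if a jar, the bowl, the spoon, the bottle or the mug is moved more than 15 mm (distance of any of jar0, jar1, jar2, bowl, spoon, milk, cup from where it was at the start of the episode above 0.015 m).
It also fails if it takes over 46 s, if anything falls off the work surface, if the arm or the gripper's body presses on something with over 40 N, if the wrist force passes 120 N, or if a joint passes its speed limit or range.

## Robot

A 7-joint arm with a two-finger parallel gripper is mounted at the origin on the work surface. World frame = base frame: x ahead of the robot, y to its left, z up, the work surface at z = 0. Lengths are in m, angles in rad, forces in N, time in s.
With the tool pointing down it reaches from about 0.35 to 0.9 m from the base axis. Payload 7.2 kg.
Tool frame: the origin (TCP) lies at the very end of the fingers, on their centre line; the grasp point (between the pads) lies 19 mm behind it; z points along the fingers, y is the line along which they close (so a half turn about z gives the same grasp; the last joint's range is limited). The gripper opens to 85 mm and grips with 20 to 120 N. Pads are 22 mm wide; open, the fingers measure 114 mm over their backs; the gripper's body (76 mm by 85 mm) begins 54 mm behind the grasp point. The pads swing forward as they close: fully open they stand 13 mm farther back than shut.
Start: joints at [-1.418, 0.411, -0.013, 1.596, 0.006, 1.134, -0.082], TCP at [0.137, 0.61, 0.231] pointing down, gripper open.
Joint ranges: [-2.95, 2.95], [-0.29, 1.99], [-1.47, 1.44], [0.14, 2.54], [-1.03, 4.17], [0.13, 1.85], [-2.86, 2.86]. Speed limits (rad/s): [2.39, 2.39, 3.01, 3.01, 3.14, 3.14, 3.14].

## Interface

Orientations are given as [roll, pitch, yaw] about the fixed x, y, z axes, in that order (R = Rz(yaw) Ry(pitch) Rx(roll)).
In Python, from cell import manip, read_camera, camera_info, hand_in gives the robot as it stands.
- The arm moves only by the tool jog_arm, never from a script. Its arguments are lists of equal length, an entry for each row: "claw": the gripper's target within -1 to 1 (shut at 1, half-way at 0, fully open at -1); "linear": the shift along the tool's x, y, z as a fraction of full scale, a list of three; "angular": the turn, a rotation vector about the tool's x, y, z as a fraction of full scale, a list of three. In form: {"claw": [claw, ...], "linear": [[x, y, z], ...], "angular": [[rx, ry, rz], ...]}. A call has 1 to 10 rows; each row shifts and turns the commanded pose from where the row before left it, along the tool's axes as they then stand; what a row does not reach is not made up. Full scale, the value 1, is 5 cm for a shift and 60 degrees for a turn. A row lasts 1/10 s, in which the tool goes at most 50 mm and 8.59 degrees, less where a joint would pass 70% of its speed; a pose out of reach is approached as far as the arm can. A call with a number of a shift or a turn outside -1 to 1 is refused whole. A call with a gripper value outside its range is refused whole. The fingers move at their own pace and stop on an object; "force" is the grip in N (left out, the last holds). Time passes only in rows, so rows that do not move let the fingers close. It gives the time, the measured TCP pose, the force, the opening and the grip force at its end, in the units of the state.
- manip.sense(): the state, without advancing time (a new reading comes with each control period).
- read_camera(name): name is "scene" or "top" or "wrist"; returns the picture (400x640x3 uint8, red, green, blue); there is no depth.
- camera_info(name): a dict with "intrinsics" (3x3 intrinsics, pixels), "T" (4x4, takes a point from camera to world coordinates); the wrist camera has in their place "hand_eye" (4x4, takes a point from camera to tool coordinates, whose origin is the TCP and whose axes are the flange's). Camera axes: x right, y down, z forward; pixel columns grow to the right and rows downward; lengths in m; the calibration is good to about 2 mm. A picture is of the moment at which its call begins: read the wrist's pose just before it. camera_info takes no time and is no camera call.
- hand_in(): hands the job in; it is judged then, once.
The state is a dict: "time_s": time; "joint_pos": joint angles; "joint_velocities": joint speeds; "tau": joint torques, N m; "ee_pos": TCP position; "tool_rot": TCP orientation; "wrist_force": force on the tool from outside, world axes, zero at the start; "torque": the same for the moment, N m; "grip_width": finger opening in m; "finger_force": force on a finger pad.
Only numpy, scipy, OpenCV 4.12 (cv2) and the standard library are available. Lean on these libraries where they do the work, as an engineer would, in place of code of your own. Each camera call takes 0.05 s, during which the arm holds its last target. There are 200 camera calls.

## Working session

There is one attempt and no reset: what is moved stays moved. The work goes in short steps, Python scripts to look and compute and a tool call to move; the robot and the scene stay as the last step left them, time stands still between calls to the robot, and variables do not carry over. Pictures are saved under pics/ and viewed, at most 10 in all, crops included, and the job is handed in when it is done.

Besides the shell and the picture viewer there is one more tool, called after "Request:" by a JSON object that holds its "api" and its "payload", one argument or row to a line. jog_arm: Moves the arm, as the interface text tells. Shift numbers are shares of 5 cm and turn numbers shares of 60 degrees, none past 1 either way. Its arguments: {"type":"object","properties":{"claw":{"type":"array"},"linear":{"type":"array"},"angular":{"type":"array"},"force":{"type":"number"}},"required":["claw","linear","angular"]}

```bash
mkdir -p pics
python3 - <<'E'
from cell import *
import cv2,numpy as np
s=manip.sense();print({k:np.round(v,3).tolist() for k,v in s.items()})
for n in("scene","top"):
    i=read_camera(n);cv2.imwrite(f"pics/{n}0.png",i[:,:,::-1]);c=camera_info(n);print(n,np.round(c["intrinsics"],1).tolist(),np.round(c["T"],3).tolist())
print(camera_info("wrist"))
E
```

```text
{'time_s': 0.0, 'joint_pos': [-1.418, 0.412, -0.013, 1.597, 0.006, 1.134, -0.082], 'joint_velocities': [0.001, 0.001, -0.001, 0.001, -0.002, -0.001, -0.001], 'tau': [0.001, -60.061, 0.683, -29.943, 0.014, 0.01, -0.0], 'ee_pos': [0.137, 0.609, 0.23], 'tool_rot': [-3.14, 0.0, 2.921], 'wrist_force': [-0.475, -0.131, -0.576], 'torque': [-0.017, -0.035, 0.001], 'finger_force': 0.0, 'grip_width': 0.085}
scene [[443.6, 0.0, 319.4], [0.0, 443.6, 202.2], [0.0, 0.0, 1.0]] [[-0.442, 0.523, -0.729, 1.589], [0.897, 0.255, -0.361, 0.457], [-0.003, -0.813, -0.582, 0.91], [0.0, 0.0, 0.0, 1.0]]
top [[515.2, 0.0, 320.0], [0.0, 515.2, 197.9], [0.0, 0.0, 1.0]] [[-0.003, -0.997, 0.072, 0.488], [-1.0, 0.003, 0.008, -0.019], [-0.009, -0.072, -0.997, 1.47], [0.0, 0.0, 0.0, 1.0]]
{'intrinsics': array([[323.83784681,   0.        , 315.73211735],
       [  0.        , 323.83784681, 199.42817414],
       [  0.        ,   0.        ,   1.        ]]), 'hand_eye': array([[ 1.21922543e-04, -9.64707012e-01, -2.63325590e-01,
         6.66634276e-02],
       [ 9.99999718e-01, -7.74612896e-05,  7.46793951e-04,
        -3.97723516e-04],
       [-7.40834901e-04, -2.63325607e-01,  9.64706731e-01,
        -1.43438998e-01],
       [ 0.00000000e+00,  0.00000000e+00,  0.00000000e+00,
         1.00000000e+00]])}
```

View pics/top0.png

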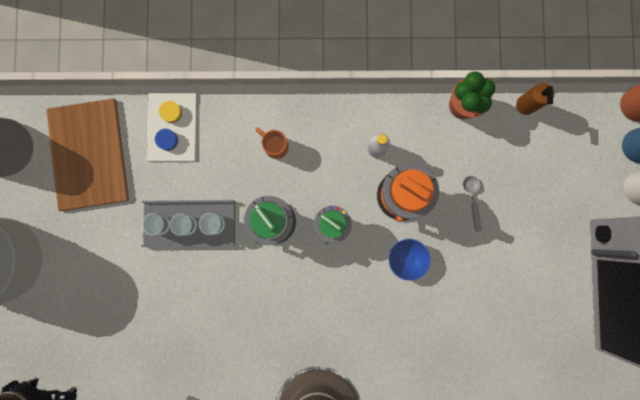

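View pics/scene0.png

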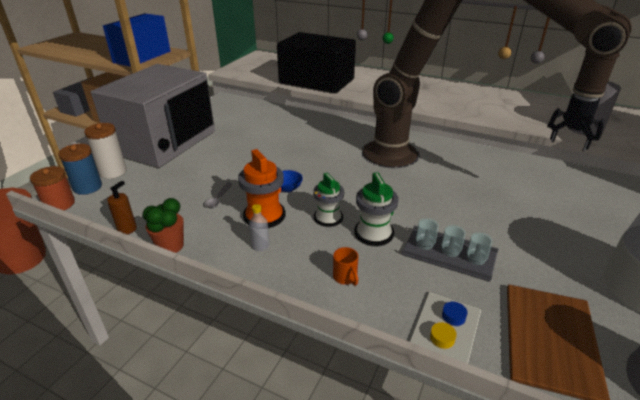

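The small green grinder is at about (332,224) in the top view, between the big green one (268,220) and the orange one (408,192). Its coloured dots are near (340,210).

```bash
cat > h.py <<'E'
from cell import *
import cv2,numpy as np
from scipy.spatial.transform import Rotation as R
def pose(s):
    T=np.eye(4);T[:3,:3]=R.from_euler('xyz',s["tool_rot"]).as_matrix();T[:3,3]=s["ee_pos"];return T
def grab(n):
    s=manip.sense();i=read_camera(n);c=camera_info(n)
    T=c["T"] if "T" in c else pose(s)@c["hand_eye"]
    return i,np.array(c["intrinsics"]),np.array(T),s
def cast(p,z,K,T):
    p=np.atleast_2d(p).astype(float)
    d=np.c_[p,np.ones(len(p))]@np.linalg.inv(K).T@T[:3,:3].T
    return T[:3,3]+d*((z-T[2,3])/d[:,2])[:,None]
def mask(i,lo,hi,s=100,v=40):
    h=cv2.cvtColor(i,cv2.COLOR_RGB2HSV);return cv2.inRange(h,(lo,s,v),(hi,255,255))
def blobs(m,amin=5):
    n,l,st,c=cv2.connectedComponentsWithStats(m);return [(st[k,4],c[k],st[k,:4]) for k in range(1,n) if st[k,4]>=amin]
E
python3 - <<'E'
from h import *
i,K,T,s=grab("top")
for a,c,b in blobs(mask(i,50,80),100):print(a,c.round(1),b,cast(c,.135,K,T).round(3))
c=i[180:270,280:380];cv2.imwrite("pics/t1.png",cv2.resize(c,None,fx=6,fy=6,interpolation=2)[:,:,::-1])
E
```

```text
1080 [475.3  92.3] [455  72  40  40] [[ 0.861 -0.417  0.135]]
857 [267.1 219.9] [250 202  35  36] [[0.527 0.13  0.135]]
475 [332.5 223.9] [319 211  27  27] [[ 0.516 -0.04   0.135]]
```

View pics/t1.png

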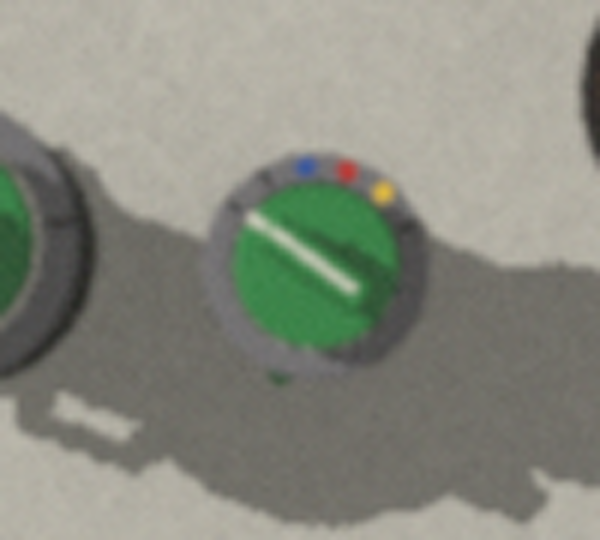

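The order of marks is tick 0 and 1, blue (click 2), red (click 3), yellow (click 4), tick 5. So I need three clicks, about 72° clockwise. The bar points at about 54° in world. I'll raise, turn the tool, and travel above the grinder.

Request:
{"api": "jog_arm", "payload": {
  "claw": [-1,-1,-1,-1,-1,-1,-1,-1,-1,-1],
  "linear": [
    [0,0,-0.8],
    [0,0,-0.8],
    [0,0,-0.8],
    [0,0,0],
    [0,0,0],
    [0,0,0],
    [0,0,0],
    [0,0,0],
    [0,0,0],
    [0,0,0]
  ],
  "angular": [
    [0,0,0.14],
    [0,0,0.14],
    [0,0,0.14],
    [0,0,0.14],
    [0,0,0.14],
    [0,0,0.14],
    [0,0,0.14],
    [0,0,0.14],
    [0,0,0.14],
    [0,0,0.14]
  ],
  "force": 30
}}

```text
time_s: 1.15
ee_pos: [0.1368, 0.6096, 0.3509]
tool_rot: [3.142, 0.001, 1.449]
wrist_force: [0.4, -0.5, -0.4]
grip_width: 0.0854
finger_force: 0.0
```

Request:
{"api": "jog_arm", "payload": {
  "claw": [-1,-1,-1,-1],
  "linear": [
    [0,0,0],
    [0,0,0],
    [0,0,0],
    [0,0,0]
  ],
  "angular": [
    [0,0,0.14],
    [0,0,0.14],
    [0,0,0.14],
    [0,0,0.07]
  ]
}}

```text
time_s: 1.55
ee_pos: [0.1368, 0.6097, 0.3509]
tool_rot: [3.141, 0.001, 0.936]
wrist_force: [-0.3, -0.2, -0.4]
grip_width: 0.0856
finger_force: 0.0
```

Request:
{"api": "jog_arm", "payload": {
  "claw": [-1,-1,-1,-1,-1,-1,-1,-1],
  "linear": [
    [-0.37,0.865,0],
    [-0.37,0.865,0],
    [-0.37,0.865,0],
    [-0.37,0.865,0],
    [-0.37,0.865,0],
    [-0.37,0.865,0],
    [-0.37,0.865,0],
    [-0.37,0.865,0]
  ],
  "angular": [
    [0,0,0],
    [0,0,0],
    [0,0,0],
    [0,0,0],
    [0,0,0],
    [0,0,0],
    [0,0,0],
    [0,0,0]
  ]
}}

```text
time_s: 2.35
ee_pos: [0.3301, 0.2846, 0.3513]
tool_rot: [-3.141, -0.0, 0.942]
wrist_force: [1.7, -0.0, 0.1]
grip_width: 0.0859
finger_force: 0.0
```

Request:
{"api": "jog_arm", "payload": {
  "claw": [-1,-1,-1,-1,-1,-1,-1,-1,-1,-1],
  "linear": [
    [-0.37,0.865,0],
    [-0.37,0.865,0],
    [-0.37,0.865,0],
    [-0.37,0.865,0],
    [-0.37,0.865,0],
    [-0.37,0.865,0],
    [-0.37,0.865,0],
    [-0.37,0.865,0],
    [0,0,0],
    [0,0,0]
  ],
  "angular": [
    [0,0,0],
    [0,0,0],
    [0,0,0],
    [0,0,0],
    [0,0,0],
    [0,0,0],
    [0,0,0],
    [0,0,0],
    [0,0,0],
    [0,0,0]
  ]
}}

```text
time_s: 3.35
ee_pos: [0.5221, -0.0382, 0.3507]
tool_rot: [-3.141, 0.002, 0.938]
wrist_force: [-0.5, 0.7, 0.5]
grip_width: 0.0853
finger_force: 0.0
```

```bash
cat > look.py <<'E'
import sys
from h import *
i,K,T,s=grab("wrist")
cv2.imwrite(f"pics/{sys.argv[1]}.png",i[:,:,::-1]);print(s["ee_pos"],s["tool_rot"],s["joint_pos"])
zt=float(sys.argv[2]) if len(sys.argv)>2 else .133
g=max(blobs(mask(i,50,80),100),key=lambda b:b[0]);print("green",g[0],g[1],g[2],cast(g[1],zt,K,T))
for n,lo,hi in(("red",0,5),("red2",172,179),("yel",18,34),("blue",105,128)):
  for a,c,b in blobs(mask(i,lo,hi,120,60),15):print(n,a,c.round(1),cast(c,.113,K,T).round(4))
x,y,w,h=g[2];x-=15;y-=15;w+=30;h+=30;x=max(x,0);y=max(y,0)
hs=cv2.cvtColor(i,cv2.COLOR_RGB2HSV);wm=cv2.inRange(hs,(0,0,150),(179,60,255));wm2=np.zeros_like(wm);wm2[y:y+h,x:x+w]=wm[y:y+h,x:x+w]
for a,c,b in blobs(wm2,20):print("white",a,c.round(1),b)
E
python3 look.py w1
```

```text
[ 0.52205673 -0.03816605  0.35072898] [-3.14134671e+00  1.88399451e-03  9.37819742e-01] [-0.87221008  0.21158532  1.03428976  1.70635285 -0.18530247  1.33100717
 -0.43616882]
green 6798 [216.17902324  40.04810238] [164   0 101  87] [[0.52041267 0.13129957 0.133     ]]
red 42 [348.2 162.1] [[ 0.5574 -0.0547  0.113 ]]
yel 605 [547.3 154.7] [[ 0.751  -0.1857  0.113 ]]
yel 43 [349.4 177.5] [[ 0.548  -0.0708  0.113 ]]
blue 38 [340.9 148.9] [[ 0.5594 -0.0369  0.113 ]]
blue 3529 [344.  305.4] [[ 0.4427 -0.2102  0.113 ]]
white 382 [194.6  26.1] [188   0  15  54]
white 20 [277.8   2.2] [275   0   5   8]
white 2412 [170.   90.3] [149  23  71  94]
```

View pics/w1.png

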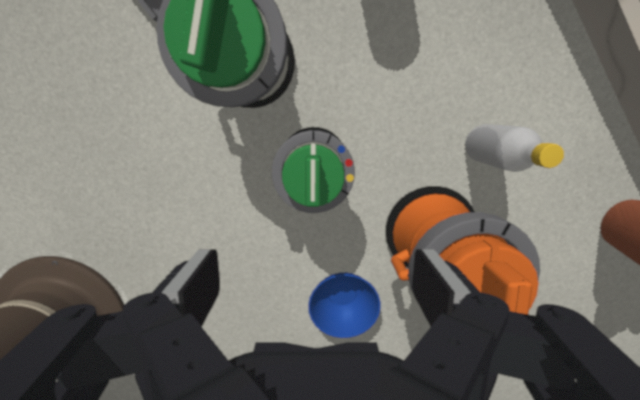

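The small grinder is at (313,175) with its bar aligned vertically in the picture, that is along tool x. The dots are blue (341,149), red (348,162) and yellow (349,178). From these the centre comes out at about (0.5156, -0.0411) with yaw -18.6°.

Request:
{"api": "jog_arm", "payload": {
  "claw": [-1,-1,-1,-1,-1,-1],
  "linear": [
    [-0.12,-0.07,0],
    [0,0,0.65],
    [0,0,0.65],
    [0,0,0.65],
    [0,0,0.65],
    [0,0,0]
  ],
  "angular": [
    [0,0,0],
    [0,0,0],
    [0,0,0],
    [0,0,0],
    [0,0,0],
    [0,0,0]
  ]
}}

```text
time_s: 4.0
ee_pos: [0.5129, -0.0372, 0.2185]
tool_rot: [-3.136, 0.003, 0.945]
wrist_force: [0.8, -0.6, 0.5]
grip_width: 0.0856
finger_force: 0.0
```

```bash
python3 look.py w2
```

```text
[ 0.51285149 -0.03723823  0.21849155] [-3.13639348e+00  2.99415712e-03  9.44645954e-01] [-0.78555868  0.33398477  0.96809071  1.91723863 -0.31470419  1.05816162
 -0.31042581]
green 7437 [163.8567971   25.06884496] [ 73   0 170  62] [[0.50362178 0.11645957 0.133     ]]
red 98 [376. 183.] [[ 0.5576 -0.0553  0.113 ]]
yel 99 [377.  205.3] [[ 0.5482 -0.0711  0.113 ]]
blue 94 [365.2 162.7] [[ 0.5596 -0.037   0.113 ]]
blue 1397 [365.2 338.1] [[ 0.4714 -0.1699  0.113 ]]
white 3677 [84.2 60.4] [58  0 96 92]
```

View pics/w2.png

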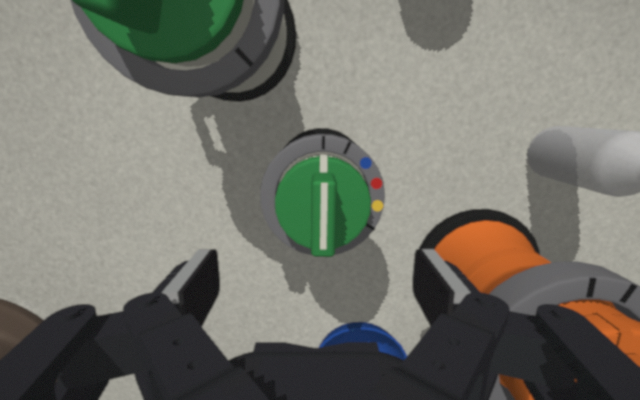

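Request:
{"api": "jog_arm", "payload": {
  "claw": [-1,-1,-1,-1,-1,-1],
  "linear": [
    [-0.03,0.09,0.3],
    [0,0,0.4],
    [0,0,0.4],
    [0,0,0.29],
    [0,0,0],
    [0,0,0]
  ],
  "angular": [
    [0,0,0],
    [0,0,0],
    [0,0,0],
    [0,0,0],
    [0,0,0],
    [0,0,0]
  ]
}}

```text
time_s: 4.65
ee_pos: [0.5191, -0.0436, 0.1525]
tool_rot: [3.141, -0.0, 0.941]
wrist_force: [-0.8, -1.3, 0.3]
grip_width: 0.0855
finger_force: 0.0
```

```bash
python3 look.py w3; python3 -c "
from h import *
print(manip.sense()['ee_pos'],manip.sense()['joint_pos'])"
```

```text
[ 0.51906077 -0.04360608  0.15247515] [ 3.14091814e+00 -3.70100120e-04  9.41488213e-01] [-0.69475022  0.43302156  0.89620118  1.97802382 -0.42238912  0.92635743
 -0.21208036]
green 11999 [307.96249687 236.036003  ] [243 172 130 144] [[ 0.5166531  -0.04000451  0.133     ]]
red 184 [380.3 204.9] [[ 0.5576 -0.0554  0.113 ]]
yel 181 [381.6 234.2] [[ 0.5482 -0.0713  0.113 ]]
blue 181 [365.9 178.1] [[ 0.5597 -0.0371  0.113 ]]
white 444 [378.8 168. ] [360 157  28  38]
white 318 [308.2 179.3] [295 168  31  26]
white 983 [305.9 258.2] [301 213  11  94]
white 169 [384.3 264.2] [378 246  10  36]
white 2187 [250.3 308.5] [228 269  75  62]
[ 0.51928988 -0.04358085  0.15276175] [-0.69501241  0.43259074  0.89650321  1.97776925 -0.42239656  0.92633116
 -0.21206187]
```

View pics/w3.png

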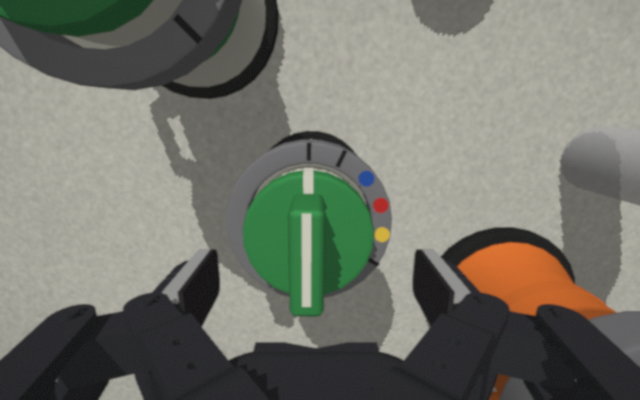

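Request:
{"api": "jog_arm", "payload": {
  "claw": [-1,-1,-1],
  "linear": [
    [0,-0.08,0.15],
    [0,0,0.12],
    [0,0,0]
  ],
  "angular": [
    [0,0,0.01],
    [0,0,0],
    [0,0,0]
  ]
}}

```text
time_s: 5.0
ee_pos: [0.5148, -0.0406, 0.1376]
tool_rot: [-3.141, 0.0, 0.932]
wrist_force: [0.7, -0.8, 0.5]
grip_width: 0.0856
finger_force: 0.0
```

Request:
{"api": "jog_arm", "payload": {
  "claw": [0,0.3,0.5,1,1,1,1,1,1,1],
  "linear": [
    [0,0.02,0],
    [0,0,0],
    [0,0,0],
    [0,0,0],
    [0,0,0],
    [0,0,0],
    [0,0,0],
    [0,0,0],
    [0,0,0],
    [0,0,0]
  ],
  "angular": [
    [0,0,0],
    [0,0,0],
    [0,0,0],
    [0,0,0],
    [0,0,0],
    [0,0,0],
    [0,0,0],
    [0,0,0],
    [0,0,0],
    [0,0,0]
  ],
  "force": 25
}}

```text
time_s: 6.0
ee_pos: [0.5158, -0.0414, 0.1382]
tool_rot: [-3.141, 0.0, 0.931]
wrist_force: [-3.3, 3.0, 3.9]
grip_width: 0.0153
finger_force: 31.8
```

```bash
python3 -c "
from h import *
s=manip.sense()
for k in ('ee_pos','tool_rot','wrist_force','torque','grip_width','finger_force','joint_pos'):print(k,np.round(s[k],4))"
```

```text
ee_pos [ 0.5158 -0.0414  0.1382]
tool_rot [-3.1408e+00  1.0000e-04  9.3130e-01]
wrist_force [-3.2654  3.0236  3.8767]
torque [0.4697 0.7474 0.0605]
grip_width 0.0153
finger_force 31.7756
joint_pos [-0.6874  0.4492  0.8831  1.9977 -0.444   0.8978 -0.2071]
```

Request:
{"api": "jog_arm", "payload": {
  "claw": [1,1,1],
  "linear": [
    [0,0,0.02],
    [0,0,0.02],
    [0,0,0]
  ],
  "angular": [
    [0,0,0],
    [0,0,0],
    [0,0,0]
  ]
}}

```text
time_s: 6.3
ee_pos: [0.5159, -0.0414, 0.1361]
tool_rot: [-3.141, 0.0, 0.931]
wrist_force: [-3.6, 2.9, 4.1]
grip_width: 0.0156
finger_force: 31.8
```

Request:
{"api": "jog_arm", "payload": {
  "claw": [1,1,1],
  "linear": [
    [0,0,0.01],
    [0,0,0.01],
    [0,0,0]
  ],
  "angular": [
    [0,0,0],
    [0,0,0],
    [0,0,0]
  ]
}}

```text
time_s: 6.6
ee_pos: [0.5159, -0.0414, 0.1352]
tool_rot: [-3.141, 0.0, 0.931]
wrist_force: [-4.7, 3.3, 3.3]
grip_width: 0.0156
finger_force: 31.9
```

Request:
{"api": "jog_arm", "payload": {
  "claw": [1,1,1],
  "linear": [
    [0,0,0.01],
    [0,0,0.01],
    [0,0,0]
  ],
  "angular": [
    [0,0,0],
    [0,0,0],
    [0,0,0]
  ]
}}

```text
time_s: 6.9
ee_pos: [0.5159, -0.0414, 0.1342]
tool_rot: [-3.141, 0.0, 0.931]
wrist_force: [-4.7, 2.6, 4.0]
grip_width: 0.0153
finger_force: 31.9
```

Request:
{"api": "jog_arm", "payload": {
  "claw": [1,1,1],
  "linear": [
    [0,0,0.01],
    [0,0,0.01],
    [0,0,0]
  ],
  "angular": [
    [0,0,0],
    [0,0,0],
    [0,0,0]
  ]
}}

```text
time_s: 7.2
ee_pos: [0.5159, -0.0414, 0.1332]
tool_rot: [-3.141, 0.0, 0.931]
wrist_force: [-4.3, 2.7, 4.4]
grip_width: 0.0156
finger_force: 31.9
```

Request:
{"api": "jog_arm", "payload": {
  "claw": [1,1,1],
  "linear": [
    [0,0,0.01],
    [0,0,0.005],
    [0,0,0]
  ],
  "angular": [
    [0,0,0],
    [0,0,0],
    [0,0,0]
  ]
}}

```text
time_s: 7.5
ee_pos: [0.5159, -0.0414, 0.1325]
tool_rot: [-3.141, 0.0, 0.931]
wrist_force: [-4.7, 2.4, 4.4]
grip_width: 0.0153
finger_force: 32.0
```

Request:
{"api": "jog_arm", "payload": {
  "claw": [1,1,1],
  "linear": [
    [0,0,0.01],
    [0,0,0.01],
    [0,0,0]
  ],
  "angular": [
    [0,0,0],
    [0,0,0],
    [0,0,0]
  ]
}}

```text
time_s: 7.8
ee_pos: [0.5159, -0.0414, 0.1315]
tool_rot: [-3.141, 0.0, 0.931]
wrist_force: [-4.0, 2.7, 5.1]
grip_width: 0.0157
finger_force: 32.0
```

Request:
{"api": "jog_arm", "payload": {
  "claw": [1,1,1],
  "linear": [
    [0,0,0.01],
    [0,0,0.01],
    [0,0,0]
  ],
  "angular": [
    [0,0,0],
    [0,0,0],
    [0,0,0]
  ]
}}

```text
time_s: 8.1
ee_pos: [0.5159, -0.0414, 0.1306]
tool_rot: [-3.141, -0.0, 0.931]
wrist_force: [-5.6, 3.6, 7.8]
grip_width: 0.0155
finger_force: 32.4
```

Request:
{"api": "jog_arm", "payload": {
  "claw": [1,1,1],
  "linear": [
    [0,0,0.01],
    [0,0,0],
    [0,0,0]
  ],
  "angular": [
    [0,0,0],
    [0,0,0],
    [0,0,0]
  ]
}}

```text
time_s: 8.4
ee_pos: [0.5159, -0.0414, 0.1304]
tool_rot: [-3.141, -0.0, 0.931]
wrist_force: [-6.4, 3.1, 9.9]
grip_width: 0.0156
finger_force: 32.9
```

Request:
{"api": "jog_arm", "payload": {
  "claw": [1,1,1,1],
  "linear": [
    [0,0,0.005],
    [0,0,0],
    [0,0,0],
    [0,0,0]
  ],
  "angular": [
    [0,0,0],
    [0,0,0.02],
    [0,0,0.02],
    [0,0,0]
  ]
}}

```text
time_s: 8.8
ee_pos: [0.5158, -0.0416, 0.1302]
tool_rot: [-3.141, 0.0, 0.89]
wrist_force: [-6.0, 2.4, 11.5]
grip_width: 0.0153
finger_force: 35.0
```

```bash
cat > st.py <<'E'
from h import *
s=manip.sense()
for k in ('ee_pos','tool_rot','wrist_force','torque','finger_force','joint_pos'):print(k,np.round(s[k],4))
E
python3 st.py
```

```text
ee_pos [ 0.5158 -0.0416  0.1302]
tool_rot [-3.1407e+00  2.0000e-04  8.9010e-01]
wrist_force [-6.0461  2.3784 11.4922]
torque [0.4768 1.6356 0.6407]
finger_force 35.0085
joint_pos [-0.6847  0.4649  0.8838  2.0047 -0.4646  0.8852 -0.2295]
```

Run:
```python
from h import *
for k in range(3):
    i,K,T,s=grab("wrist");print(np.round(s['torque'],3),np.round(s['wrist_force'],2),s['tool_rot'][2])
cv2.imwrite("pics/w4.png",cv2.resize(i[120:330,190:450],None,fx=3,fy=2.8)[:,:,::-1])
```

```text
[0.477 1.636 0.641] [-6.05  2.38 11.49] 0.8900991060028576
[0.52  1.53  0.625] [-6.96  2.82 12.21] 0.8905423487334416
[0.501 1.579 0.617] [-7.33  2.7  12.71] 0.890695600766438
```

View pics/w4.png

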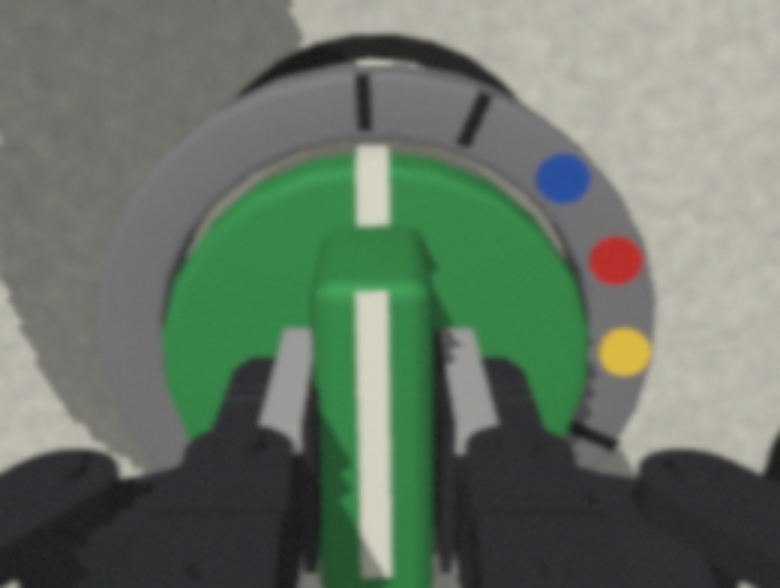

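The pointer has moved with the grip, about 2° clockwise of tick 0, so the top does turn. I'll go on in small steps and watch the torque.

Request:
{"api": "jog_arm", "payload": {
  "claw": [1,1,1],
  "linear": [
    [0,0,0],
    [0,0,0],
    [0,0,0]
  ],
  "angular": [
    [0,0,0.02],
    [0,0,0.02],
    [0,0,0]
  ]
}}

```text
time_s: 9.25
ee_pos: [0.5159, -0.0414, 0.1303]
tool_rot: [-3.141, -0.0, 0.847]
wrist_force: [-6.5, 2.7, 13.6]
grip_width: 0.0155
finger_force: 33.3
```

```bash
python3 st.py
```

```text
ee_pos [ 0.5159 -0.0414  0.1303]
tool_rot [-3.1406e+00 -3.0000e-04  8.4700e-01]
wrist_force [-6.5298  2.6711 13.557 ]
torque [0.7796 1.5511 0.1116]
finger_force 33.3449
joint_pos [-0.692   0.4691  0.8953  2.0049 -0.4732  0.888  -0.2642]
```

Request:
{"api": "jog_arm", "payload": {
  "claw": [1,1,1,1,1,1,1,1,1],
  "linear": [
    [0,0,-0.003],
    [0,0,0],
    [0,0,0],
    [0,0,0],
    [0,0,0],
    [0,0,0],
    [0,0,0],
    [0,0,0],
    [0,0,0]
  ],
  "angular": [
    [0,0,0.04],
    [0,0,0.04],
    [0,0,0.04],
    [0,0,0.04],
    [0,0,0.04],
    [0,0,0.04],
    [0,0,0.04],
    [0,0,0.04],
    [0,0,0]
  ]
}}

```text
time_s: 10.15
ee_pos: [0.5158, -0.0413, 0.1303]
tool_rot: [-3.14, 0.0, 0.511]
wrist_force: [-7.4, 4.0, 12.3]
grip_width: 0.0155
finger_force: 33.1
```

```bash
python3 st.py
```

```text
ee_pos [ 0.5158 -0.0413  0.1303]
tool_rot [-3.1402e+00  4.0000e-04  5.1120e-01]
wrist_force [-7.4304  4.0168 12.2801]
torque [0.8754 1.7625 0.0844]
finger_force 33.1077
joint_pos [-0.7483  0.5074  0.9866  2.0076 -0.539   0.9129 -0.5337]
```

Now at click 1, with pressing force and torque steady. Next click.

Request:
{"api": "jog_arm", "payload": {
  "claw": [1,1,1,1,1,1,1,1,1],
  "linear": [
    [0,0,0],
    [0,0,0],
    [0,0,0],
    [0,0,0],
    [0,0,0],
    [0,0,0],
    [0,0,0],
    [0,0,0],
    [0,0,0]
  ],
  "angular": [
    [0,0,0.05],
    [0,0,0.05],
    [0,0,0.05],
    [0,0,0.05],
    [0,0,0.05],
    [0,0,0.05],
    [0,0,0.05],
    [0,0,0.05],
    [0,0,0]
  ]
}}

```text
time_s: 11.05
ee_pos: [0.5156, -0.0411, 0.1303]
tool_rot: [-3.14, 0.001, 0.092]
wrist_force: [-8.1, 5.7, 14.3]
grip_width: 0.0151
finger_force: 33.3
```

```bash
python3 st.py
```

```text
ee_pos [ 0.5156 -0.0411  0.1303]
tool_rot [-3.1401e+00  1.3000e-03  9.2200e-02]
wrist_force [-8.0724  5.7483 14.2654]
torque [1.0405 1.9114 0.0577]
finger_force 33.2913
joint_pos [-0.81    0.5664  1.0985  2.0104 -0.6272  0.9539 -0.8643]
```

Request:
{"api": "jog_arm", "payload": {
  "claw": [1,1,1,1,1,1,1,1,1],
  "linear": [
    [-0.01,-0.01,-0.005],
    [0,0,0],
    [0,0,0],
    [0,0,0],
    [0,0,0],
    [0,0,0],
    [0,0,0],
    [0,0,0],
    [0,0,0]
  ],
  "angular": [
    [0,0,0.05],
    [0,0,0.05],
    [0,0,0.05],
    [0,0,0.05],
    [0,0,0.05],
    [0,0,0.05],
    [0,0,0.05],
    [0,0,0.05],
    [0,0,0]
  ]
}}

```text
time_s: 11.95
ee_pos: [0.5155, -0.0408, 0.1305]
tool_rot: [-3.141, 0.001, -0.327]
wrist_force: [-5.4, 5.8, 9.9]
grip_width: 0.0155
finger_force: 32.6
```

```bash
python3 st.py; python3 look.py w5 .126
```

```text
ee_pos [ 0.5155 -0.0408  0.1305]
tool_rot [-3.1412e+00  8.0000e-04 -3.2670e-01]
wrist_force [-5.4348  5.7901  9.8916]
torque [1.0437 1.3311 0.0526]
finger_force 32.6077
joint_pos [-0.8609  0.6364  1.2054  2.0133 -0.7177  1.0057 -1.1937]
[ 0.51552137 -0.0408079   0.1304623 ] [-3.14123206e+00  7.74140994e-04 -3.26677525e-01] [-0.86086801  0.63640178  1.20542133  2.01325412 -0.7177169   1.00567113
 -1.19370272]
green 10309 [314.60626637 237.19759434] [245 177 141 159] [[ 0.52235129 -0.04284955  0.126     ]]
red 252 [314.8 158.1] [[ 0.5573 -0.0548  0.113 ]]
yel 268 [351.  165.5] [[ 0.548  -0.0707  0.113 ]]
blue 237 [278.7 166. ] [[ 0.5594 -0.0363  0.113 ]]
blue 11558 [595.5 232. ] [[ 0.4725 -0.1829  0.113 ]]
white 496 [239.4 172.7] [230 162  30  31]
white 297 [315.4 189. ] [309 177  13  25]
white 413 [314.9 243.1] [309 225  12  40]
white 21 [398.2 287.3] [396 285   5   5]
white 33 [235.9 287.7] [230 286  13   4]
white 121 [315.2 321.6] [310 316  11  12]
white 694 [316.  337.4] [289 320  54  28]
```

View pics/w5.png

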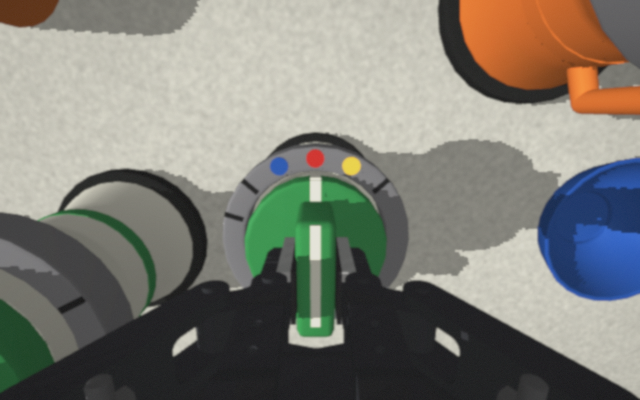

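The pointer (col 315) is exactly at the red dot (col 315). Now I let the top rise with the hand.

Request:
{"api": "jog_arm", "payload": {
  "claw": [1,1,1,1,1,1,1,1],
  "linear": [
    [0,0,-0.02],
    [0,0,-0.02],
    [0,0,-0.02],
    [0,0,-0.02],
    [0,0,-0.02],
    [0,0,-0.02],
    [0,0,-0.02],
    [0,0,0]
  ],
  "angular": [
    [0,0,0],
    [0,0,0],
    [0,0,0],
    [0,0,0],
    [0,0,0],
    [0,0,0],
    [0,0,0],
    [0,0,0]
  ]
}}

```text
time_s: 12.8
ee_pos: [0.5155, -0.0408, 0.1372]
tool_rot: [-3.141, 0.001, -0.325]
wrist_force: [-3.8, 3.5, 5.3]
grip_width: 0.0158
finger_force: 32.0
```

```bash
python3 st.py
```

```text
ee_pos [ 0.5155 -0.0408  0.1372]
tool_rot [-3.1414e+00  6.0000e-04 -3.2490e-01]
wrist_force [-3.8012  3.4985  5.2987]
torque [0.8223 0.9842 0.0637]
finger_force 31.9607
joint_pos [-0.8693  0.6285  1.217   2.0076 -0.706   1.0167 -1.2005]
```

Request:
{"api": "jog_arm", "payload": {
  "claw": [1,1,1,1,1],
  "linear": [
    [0,0,-0.01],
    [0,0,-0.01],
    [0,0,-0.01],
    [0,0,0],
    [0,0,0]
  ],
  "angular": [
    [0,0,0],
    [0,0,0],
    [0,0,0],
    [0,0,0],
    [0,0,0]
  ]
}}

```text
time_s: 13.3
ee_pos: [0.5155, -0.0408, 0.1386]
tool_rot: [-3.141, 0.001, -0.325]
wrist_force: [-4.0, 4.2, 1.8]
grip_width: 0.0155
finger_force: 31.5
```

Request:
{"api": "jog_arm", "payload": {
  "claw": [1,1,0.5,0.3,0,-1,-1,-1,-1,-1],
  "linear": [
    [0,0,-0.006],
    [0,0,0],
    [0,0,0],
    [0,0,0],
    [0,0,0],
    [0,0,0],
    [0,0,0],
    [0,0,0],
    [0,0,0],
    [0,0,0]
  ],
  "angular": [
    [0,0,0],
    [0,0,0],
    [0,0,0],
    [0,0,0],
    [0,0,0],
    [0,0,0],
    [0,0,0],
    [0,0,0],
    [0,0,0],
    [0,0,0]
  ]
}}

```text
time_s: 14.3
ee_pos: [0.5156, -0.0412, 0.139]
tool_rot: [-3.142, -0.0, -0.325]
wrist_force: [-0.0, -0.4, -0.1]
grip_width: 0.0854
finger_force: 0.0
```

Request:
{"api": "jog_arm", "payload": {
  "claw": [-1,-1,-1,-1,-1,-1,-1,-1,-1,-1],
  "linear": [
    [0,0,0],
    [0,0,-0.2],
    [0,0,-0.4],
    [0,0,-0.5],
    [0,0,-0.5],
    [0,0,-0.5],
    [0,0,-0.5],
    [0,0,-0.5],
    [0,0,0],
    [0,0,0]
  ],
  "angular": [
    [0,0,0],
    [0,0,0],
    [0,0,0],
    [0,0,0],
    [0,0,0],
    [0,0,0],
    [0,0,0],
    [0,0,0],
    [0,0,0],
    [0,0,0]
  ]
}}

```text
time_s: 15.3
ee_pos: [0.5157, -0.0411, 0.2945]
tool_rot: [-3.14, -0.001, -0.325]
wrist_force: [0.0, -0.3, -0.3]
grip_width: 0.0855
finger_force: 0.0
```

```bash
python3 look.py w6
```

```text
[ 0.51565822 -0.04114853  0.29447195] [-3.14022389e+00 -6.34057411e-04 -3.25346427e-01] [-1.03710872  0.42981     1.4007846   1.81870215 -0.44526115  1.2746939
 -1.41101322]
green 7995 [135.6739212  234.36597874] [ 62 188 129 100] [[0.52311257 0.14777821 0.133     ]]
red 61 [315.3 134.9] [[ 0.5573 -0.0547  0.113 ]]
yel 63 [333.6 138.8] [[ 0.5479 -0.0706  0.113 ]]
blue 53 [297.3 138.8] [[ 0.5594 -0.0366  0.113 ]]
blue 6418 [501.6 183.9] [[ 0.4494 -0.22    0.113 ]]
white 901 [ 68.6 181.6] [ 47 173  60  26]
white 81 [ 88.1 215.3] [ 83 210  13  11]
white 559 [ 97.6 258.9] [ 62 238  73  43]
white 1326 [103.8 293.4] [ 47 279 107  24]
```

View pics/w6.png

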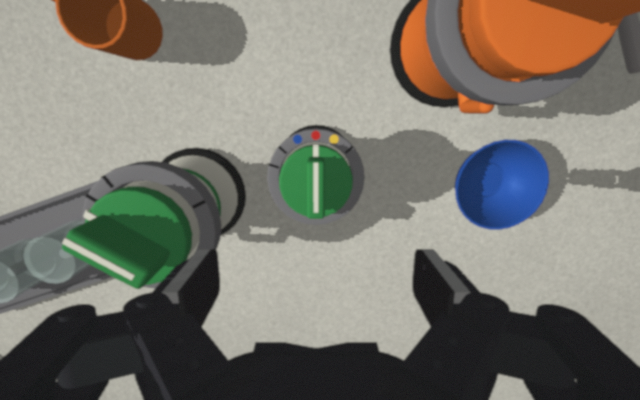

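The pointer (316,150) stands at the red dot (315,135). The hand is clear and touching nothing.

```bash
python3 -c "
from cell import *
print(hand_in())"
```

```text
the job is handed in; nothing more can be done
None
```

I set the small green grinder three clicks round to the red dot. The last picture shows the pointer in line with it; by the hand's height and force at release the top was fully up. The hand was well clear when I handed the job in at about 15 s. No verdict came back; wrist torque briefly read about 0.6 N m leaving click 0 (the 0.4 N m limit applies only while the pin holds), and the top then turned freely.

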